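Set a lug bracket in the squaring jig

ROBOT

A 6-joint arm with a two-finger parallel gripper is mounted at the origin on the work surface. World frame = base frame: x ahead of the robot, y to its left, z up, the work surface at z = 0. Lengths are in m, angles in rad, forces in N, time in s.
With the tool pointing down it reaches from about 0.35 to 0.925 m from the base axis. Payload 6.4 kg.
Tool frame: the origin (TCP) lies at the very end of the fingers, on their centre line; the grasp point (between the pads) lies 19 mm behind it; z points along the fingers, y is the line along which they close (so a half turn about z gives the same grasp; the last joint's range is limited). The gripper opens to 94 mm and grips with 3 to 60 N. Pads are 16 mm wide; open, the fingers measure 119 mm over their backs; the gripper's body (75 mm by 177 mm) begins 78 mm behind the grasp point.
Start: joints at [-0.174, 0.245, 1.558, -0, 1.339, -0.174], TCP at [0.65, 0, 0.205] pointing down, gripper open.
Joint ranges: [-3.13, 3.13], [-1.02, 2.26], [0.13, 2.54], [-0.95, 4.09], [0.21, 2.88], [-2.74, 2.74]. Speed limits (rad/s): [2.57, 2.57, 3.14, 3.14, 3.14, 3.14].

INTERFACE

Orientations are given as a unit quaternion [x, y, z, w].
In Python, from station import manip gives the robot as it stands.
- The arm moves only by the tool arm_command, never from a script. Its argument "rows" is a list that holds one entry, the list of rows, each a list of 6 numbers: the shift along the world's x, y, z in units of 400 mm (1.0 is 400 mm), then the turn, a rotation vector about the world's x, y, z in units of pi rad (1.0 is pi rad). In form: [[[dx, dy, dz, wx, wy, wz], ...]]. A call has 1 to 5 rows; each row is the pose to reach, as a shift and turn from the pose commanded when the call began, turning the shorter way round; what a row does not reach only later rows make up. A row lasts 1/10 s, in which the tool goes at most 50 mm and 8.59 degrees, less where a joint would pass 70% of its speed; a pose out of reach is approached as far as the arm can. A call with a number of a shift or a turn outside -1 to 1 is refused whole. A call with a gripper value outside its range is refused whole. "grip" is the opening, from 0 (shut) to 1 (fully open), set as the call begins (left out, the last holds). The fingers move at their own pace and stop on an object; "force" is the grip in N (left out, the last holds). Time passes only in rows, so rows that repeat a pose let the fingers close. It gives the time, the measured TCP pose, the force, the opening and the grip force at its end, in the units of the state.
- manip.state(): the state, without advancing time (a new reading comes with each control period).
- manip.grab_frame(name): name is "scene" or "side" or "wrist"; returns a dict with "color" (420x560x3 uint8, red, green, blue), "K" (3x3 intrinsics, pixels), "distortion" ([k1, k2, p1, p2, k3] as OpenCV has them; the pictures are not rectified), "position" and "rotation" of the camera in the world; the wrist camera has in their place "hand_eye" (4x4, takes a point from camera to tool coordinates, whose origin is the TCP and whose axes are the flange's). Camera axes: x right, y down, z forward; pixel columns grow to the right and rows downward; lengths in m; the calibration is good to about 2 mm. A picture is of the moment at which its call begins: read the wrist's pose just before it. There is no depth.
- manip.job_done(): hands the job in; it is judged then, once.
Trained networks look in a picture, given as the dict that the camera call returned (one of the last four; its "shot" number tells which), for a name from the list of things; names that differ only in an ending like _2 or _b are one class to them, and where a whole thing is asked for, a point or a joint stands for the part that bears it (a point fixed in the world has none). Each returns a list of dicts, best first, with "score" (0 to 1); they miss things now and then, are a little off and sometimes report something else, mostly with a low value. They report only what shows in the picture. A call takes as long as a camera call. They do not tell look-alikes from the thing itself.
- manip.trace(picture, name): "mask" (420x560 bool, what is visible of it) and "point" ([column, row] in pixels, amid what is visible of it).
- manip.landmark_of(picture, name): "point" ([column, row] in pixels: a listed point, or the origin of a listed thing).
The state is a dict: "time": time; "joints": joint angles; "joint_vel": joint speeds; "joint_efforts": joint torques, N m; "eef_pos": TCP position; "ee_rot": TCP orientation; "ft_force": force on the tool from outside, world axes, zero at the start; "wrist_torque": the same for the moment, N m; "opening": finger opening in m; "gripper_force": force on a finger pad.
Only numpy, scipy, OpenCV 4.12 (cv2) and the standard library are available. Lean on these libraries where they do the work, as an engineer would, in place of code of your own. Each camera call takes 0.05 s, during which the arm holds its last target. There are 200 camera calls.

TASK

Pull the knob of the jig's spring stop out as far as it goes, so that the stop bar is clear of the jig's corner and stays out. Then take the steel lug bracket, stand it flat on the jig plate with its long side along the long fence, and press it into the corner so that it bears firmly on both fences at once. The program finishes while you are still holding the bracket pressed there, ready for tacking; leave the other things on the table where they are.

Things in the scene. Friction and masses are not known exactly. Their poses are not given: they have to be found in the camera images.
- jig: Fixed steel squaring jig: base plate 8 mm thick (x -140 to 50, y -128 to 62 mm in its frame) with two dark fences at a right angle, tops at z = 30 mm. Origin: inner corner of the fence faces at table level. +x points into the short fence, +y into the long fence, z up; yaw within 0.25 rad. A bracket fully home has its origin at x -35, y -28, z 8 mm here, long side along x
- long_fence: Long fence, part of the jig, along its x from -130 to 25 mm, 25 mm thick; inner face is the plane y = 0, from z = 8 to 30 mm. Origin and axes of the jig. Behind it a guide block for the stop, to y = 59 mm, top at z = 34 mm
- short_fence: The short fence, fixed to the jig: 110 mm long, 25 mm thick, along the jig's y from y = -110 to 0 mm; its inner face is the plane x = 0, from z = 8 to 30 mm. Same origin and axes as the jig. Fences, plate and bracket foot are smooth oiled steel and slide easily on one another (friction about 0.25)
- stop (a joint): Spring stop: bar 14 mm wide, 12 mm high, sliding through the long fence along the jig's y at x = -35 mm. In m: 0 = in (its end stands 20 mm out of the fence into the corner, in a part's way); grows as the knob is pulled to the jig's +y; 0.034 = fully out at its end stop (end 14 mm behind the fence face). Takes 4 to 6 N to pull; friction beats its return spring, so it stays where left
- stop_knob (a point): Centre of the black round knob on the stop's outer end: cylinder 28 mm in diameter, 26 mm long, axis along the jig's y, 20 mm above the table; at jig x = -35 mm, y = 83 mm when in, 117 mm when out. Its underside is 6 mm above the table; it can be pinched from above across its sides. Moves with the knob
- bracket: Loose steel lug bracket, 0.5 to 0.75 kg: foot 70 (its x) x 56 (y) x 16 mm high; upright lug in the middle, 46 mm long (x), 14 mm thick (y), round-topped, 76 mm high in all, dark cross hole. Pinch the lug across y, 35 to 60 mm above the underside. Origin: centre of underside, z up. Same turned half round. On the table right or left of the jig, yaw within 0.6 rad
- spacer: Bystander: plain rectangular steel block 62 x 50 x 28 mm, without a lug; origin centre of the underside
- pipe: Bystander: upright pipe offcut, 50 mm in diameter, 50 mm high; origin centre of the underside
- can: Bystander: spray can, 60 mm in diameter, 160 mm high; origin centre of the underside
- wrench: Bystander: wrench 190 mm long lying beyond the jig, along its x
- hammer: Bystander: hammer 270 mm long lying far right, along its x
- discs: Bystander: stack of grinding discs, 114 mm in diameter, 15 mm high; origin centre of the underside
- cup: Bystander: grey cup 76 mm in diameter, 85 mm high; origin centre of the underside
There are look-alikes about, which are no part of the job. Leave any green or turquoise look-alike of the bracket alone.

How it is judged:
On the way:
1. the stop is pulled fully out (value of joint stop above 0.031 m), for 0.2 s.
At the end, for the whole second after the job is handed in: Stop out (over 0.029 m). Bracket flat on the plate (height within 3 mm, tilt under 0.04 rad), long side along the long fence (0.04 rad), within 3 mm of home, at rest, bearing on each fence with over 2 N, the fingers on it with over 2 N (value of joint stop above 0.029 m and x of bracket in the frame of jig between -0.038 and -0.032 m and y of bracket in the frame of jig between -0.031 and -0.025 m and z of bracket in the frame of jig between 0.005 and 0.011 m and angle between the x axis of bracket and the x axis of jig, either way round below 0.04 rad and angle between bracket's own z axis and vertical below 0.04 rad and contact force between bracket and long_fence above 2 N and contact force between bracket and short_fence above 2 N and contact force between the fingers and bracket above 2 N and linear speed of bracket below 0.01 m/s); the arm keeps its last pose, push and grip.
It fails at once if a bystander is moved by more than 20 mm (distance of any of spacer, pipe, can, wrench, hammer, discs, cup from where it was at the start of the episode above 0.02 m).
It also fails if it takes over 61 s, if anything falls off the work surface, if the arm or the gripper's body presses on something with over 40 N, if the wrist force passes 120 N, or if a joint passes its speed limit or range.

## Working session

There is one attempt and no reset: what is moved stays moved. The work goes in short steps, Python scripts to look and compute and a tool call to move; the robot and the scene stay as the last step left them, time stands still between calls to the robot, and variables do not carry over. Pictures are saved under pics/ and viewed, at most 10 in all, crops included, and the job is handed in when it is done.

Besides the shell and the picture viewer there is one more tool, called after "Emit:" as name([rows], argument=value, ...), one row to a line, values as JSON. arm_command: Moves the arm, as the interface text tells. Shifts and turns lie within -1 to 1; 1 stands for 400 mm of shift or pi rad of turn. Its arguments: {"type":"object","properties":{"rows":{"type":"array"},"grip":{"type":"number"},"force":{"type":"number"}},"required":["rows"]}

```bash
ls; mkdir -p pics
cat > h.py <<'E'
import numpy as np, cv2
from scipy.spatial.transform import Rotation as R
from station import manip
def cam(f, st=None):
    if 'hand_eye' in f:
        T=np.eye(4);T[:3,:3]=R.from_quat(st['ee_rot']).as_matrix();T[:3,3]=st['eef_pos']
        T=T@np.array(f['hand_eye']);return T[:3,:3],T[:3,3]
    r=np.array(f['rotation']); r=r if r.shape==(3,3) else R.from_quat(r).as_matrix()
    return r,np.array(f['position'])
def px2w(f,p,z,st=None):
    r,t=cam(f,st); u=cv2.undistortPoints(np.array(p,float).reshape(-1,1,2),np.array(f['K']),np.array(f['distortion']))[:,0]
    d=np.c_[u,np.ones(len(u))]@r.T
    return t+d*((z-t[2])/d[:,2])[:,None]
def w2px(f,P,st=None):
    r,t=cam(f,st); return cv2.projectPoints((np.array(P,float).reshape(-1,3)-t)@r,np.zeros(3),np.zeros(3),np.array(f['K']),np.array(f['distortion']))[0][:,0]
E
python3 - <<'E'
from h import *
for n in ['scene','side']:
    f=manip.grab_frame(n); cv2.imwrite(f'pics/{n}0.png',f['color'][...,::-1]); print(n,f['position'])
    for o,z in [('jig',0),('stop_knob',.02),('bracket',0),('spacer',0),('pipe',0),('can',0),('cup',0),('discs',0),('wrench',0)]:
        for d in manip.landmark_of(f,o)[:3]: print(o,np.round(d['point']),round(d['score'],2),px2w(f,d['point'],z).round(3))
print(manip.state())
E
```

```text
pics
scene [1.41897778 0.85183748 1.26574067]
jig [216. 138.] 0.7 [[ 0.452 -0.505  0.   ]]
jig [301. 232.] 0.67 [[0.578 0.082 0.   ]]
stop_knob [332. 227.] 0.41 [[0.504 0.152 0.02 ]]
bracket [409. 313.] 0.93 [[0.588 0.52  0.   ]]
bracket [388. 265.] 0.62 [[0.489 0.37  0.   ]]
bracket [414. 249.] 0.62 [[0.378 0.394 0.   ]]
spacer [253. 168.] 0.4 [[ 0.469 -0.267  0.   ]]
pipe [288. 160.] 0.59 [[ 0.345 -0.204  0.   ]]
can [438. 289.] 0.77 [[0.459 0.532 0.   ]]
cup [296. 290.] 0.81 [[0.758 0.232 0.   ]]
cup [302. 234.] 0.24 [[0.584 0.092 0.   ]]
discs [354. 309.] 0.66 [[0.687 0.4   0.   ]]
wrench [227. 246.] 0.78 [[ 0.79  -0.045  0.   ]]
side [-0.16739251 -0.89351688  1.08000946]
jig [268. 203.] 0.76 [[0.586 0.074 0.   ]]
stop_knob [237. 193.] 0.41 [[0.521 0.164 0.02 ]]
bracket [200. 171.] 0.94 [[0.495 0.367 0.   ]]
bracket [200. 197.] 0.93 [[0.417 0.245 0.   ]]
bracket [169. 179.] 0.74 [[0.381 0.397 0.   ]]
spacer [310. 282.] 0.58 [[ 0.471 -0.272  0.   ]]
pipe [260. 290.] 0.79 [[ 0.34  -0.205  0.   ]]
can [168. 152.] 0.67 [[0.457 0.549 0.   ]]
cup [282. 166.] 0.57 [[0.756 0.211 0.   ]]
discs [238. 149.] 0.67 [[0.686 0.402 0.   ]]
wrench [337. 198.] 0.75 [[ 0.792 -0.049  0.   ]]
{'time': 1.0, 'joints': array([-1.74101388e-01,  2.45058064e-01,  1.55781709e+00, -3.64892389e-05,
        1.33868206e+00, -1.74063414e-01]), 'joint_vel': array([ 0.00047778,  0.00124096,  0.00024087, -0.00152453, -0.00048612,
       -0.00112341]), 'joint_efforts': array([ 8.07294709e-04, -4.15836596e+01, -3.14885473e+01,  6.86880341e-02,
        2.88680848e-02, -6.04069200e-06]), 'eef_pos': array([ 6.50008622e-01, -6.60501180e-06,  2.05472901e-01]), 'ee_rot': array([ 7.07117239e-01,  7.07096323e-01, -4.36867789e-06,  2.47025775e-05]), 'ft_force': array([-0.11742004, -0.2637426 ,  0.44176509]), 'wrist_torque': array([0.0059089 , 0.01309034, 0.00607528]), 'gripper_force': 0.0, 'opening': 0.09420838149361305}
```

View pics/scene0.png

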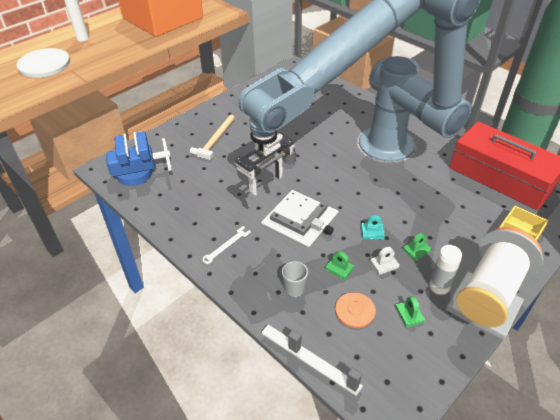

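View pics/side0.png

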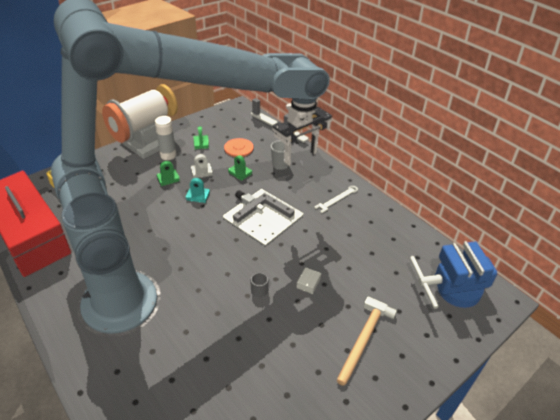

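Bracket look-alikes in the scene picture: turquoise (373,230), green (340,265), green (418,247), green (411,313) and grey steel (386,262). I choose the grey one. The jig is at (300,215), with its knob at (329,230). I'll check both from above with the wrist camera.

Emit:
arm_command([
  [[-0.12,0.16,0.1,0,0,0],[-0.24,0.32,0.2,0,0,0],[-0.36,0.45,0.3,0,0,0],[-0.36,0.45,0.4,0,0,0],[-0.36,0.45,0.4,0,0,0]],
])

```text
time: 1.5
eef_pos: [0.52, 0.1624, 0.3433]
ee_rot: [0.707, 0.707, -0.0, -0.0]
ft_force: [0.6, 0.3, -0.5]
opening: 0.0941
gripper_force: 0.0
```

Emit:
arm_command([
  [[0,0,0,0,0,0],[0,0,0,0,0,0]],
])

```text
time: 1.7
eef_pos: [0.5217, 0.1617, 0.3433]
ee_rot: [0.707, 0.708, 0.001, 0.001]
ft_force: [-0.4, -0.1, -0.5]
opening: 0.0941
gripper_force: 0.0
```

```bash
cat > look.py <<'E'
import sys
from h import *
st=manip.state(); f=manip.grab_frame('wrist'); cv2.imwrite(f'pics/{sys.argv[1]}.png',f['color'][...,::-1])
import pickle; pickle.dump((f,st),open(f'{sys.argv[1]}.pkl','wb'))
print(st['time'],st['eef_pos'],st['ee_rot'],'cam',cam(f,st)[1])
for o,z in [('jig',0),('stop_knob',.02),('bracket',0),('spacer',0),('can',0),('cup',0)]:
    for d in manip.landmark_of(f,o)[:4]: print(o,np.round(d['point']),round(d['score'],2),px2w(f,d['point'],z,st).round(4))
E
python3 look.py w1
```

```text
1.7 [0.52170419 0.16166678 0.34331528] [0.7066384  0.70757389 0.00078642 0.00086283] cam [0.52085032 0.24301259 0.52243245]
jig [301. 222.] 0.77 [[0.5641 0.0713 0.    ]]
jig [302. 217.] 0.28 [[0.5667 0.0814 0.    ]]
stop_knob [279. 180.] 0.75 [[0.5229 0.1526 0.02  ]]
bracket [212. 116.] 0.9 [[0.4122 0.2564 0.    ]]
bracket [259.  47.] 0.78 [[0.492  0.3596 0.    ]]
bracket [331. 104.] 0.69 [[0.6099 0.2759 0.    ]]
bracket [186.  20.] 0.65 [[0.3816 0.3966 0.    ]]
spacer [252. 370.] 0.64 [[ 0.4669 -0.262   0.    ]]
can [305. 216.] 0.34 [[0.5724 0.0816 0.    ]]
cup [415. 140.] 0.64 [[0.7548 0.2181 0.    ]]
```

View pics/w1.png

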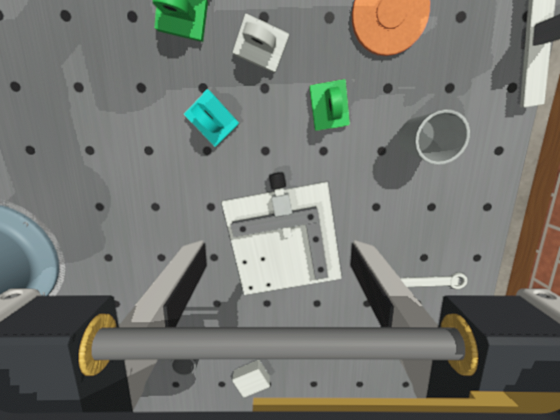

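The wrist view shows the jig at (280,238), yawed about +10°, with the stop bar sticking into the corner at (285,233) and the knob at (278,181). The grey bracket is at (261,43). I'll go lower for a precise jig fit.

Emit:
arm_command([
  [[0,-0.08,-0.12,0,0,0],[0,-0.15,-0.24,0,0,0],[0,-0.15,-0.35,0,0,0],[0,-0.15,-0.35,0,0,0],[0,-0.15,-0.35,0,0,0]],
])

```text
time: 2.55
eef_pos: [0.521, 0.1011, 0.2016]
ee_rot: [0.707, 0.707, -0.001, -0.001]
ft_force: [0.3, -0.0, 1.1]
opening: 0.0942
gripper_force: 0.0
```

```bash
python3 look.py w2
python3 - <<'E'
from h import *
import pickle
f,st=pickle.load(open('w2.pkl','rb'))
ds=manip.landmark_of(f,'stop_knob'); 
g=cv2.cvtColor(f['color'],cv2.COLOR_RGB2GRAY)
np.save('g.npy',g)
c=cv2.resize(f['color'][40:330,130:430],None,fx=2,fy=2)[...,::-1]
cv2.imwrite('pics/w2c.png',c)
E
```

```text
2.55 [0.52104364 0.10112851 0.20161804] [ 0.70734804  0.70686386 -0.00096336 -0.0011426 ] cam [0.52130418 0.18240966 0.38076419]
jig [314. 205.] 0.82 [[0.5679 0.0812 0.    ]]
stop_knob [315. 207.] 0.72 [[0.5663 0.0835 0.02  ]]
stop_knob [280. 149.] 0.58 [[0.5221 0.1553 0.02  ]]
bracket [354.  40.] 0.92 [[0.6062 0.2743 0.    ]]
bracket [186.  61.] 0.73 [[0.4139 0.253  0.    ]]
spacer [243. 412.] 0.81 [[ 0.4628 -0.2699  0.    ]]
cup [478.  90.] 0.73 [[0.7557 0.2214 0.    ]]
```

View pics/w2c.png

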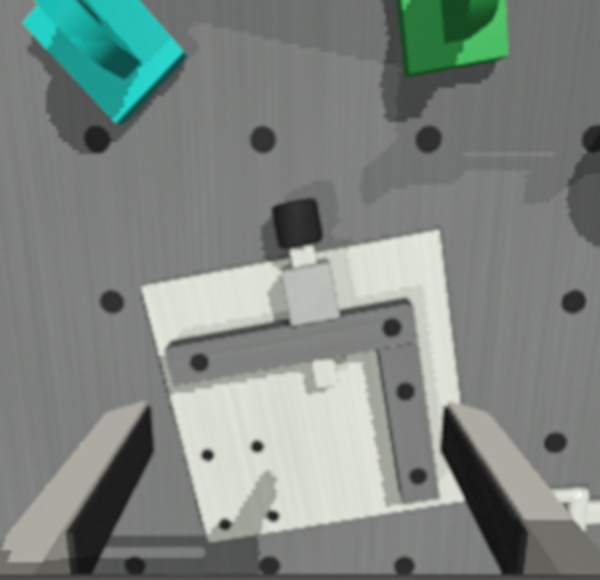

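Run:
```python
from h import *
import pickle
from scipy.optimize import least_squares
f,st=pickle.load(open('w2.pkl','rb'))
J=np.array([[-140,62,8],[50,62,8],[-140,-128,8],[-130,25,30],[25,25,30],[25,-110,30],[0,-110,30],[0,0,30]])/1000
c=np.array([[141,287],[440,230],[208,542],[166,345],[412,299],[439,497],[404,503],[380,349]])/2+[130,40]-.25
def W(p): return J@R.from_euler('z',p[2]).as_matrix().T+[p[0],p[1],0]
s=least_squares(lambda p:(w2px(f,W(p),st)-c).ravel(),[.57,.08,.2],loss='soft_l1')
print(s.x,(w2px(f,W(s.x),st)-c).round(1).tolist())
x,y,a=s.x
for q in [(-35,83),(-35,117),(-35,-28)]: print(q,(R.from_euler('z',a).as_matrix()[:2,:2]@np.array(q)/1000+[x,y]).round(4))
k=np.array([297,223])/2+[130,40]-.25
print('knob visible centre at z=.034 (top edge middle)',px2w(f,k,.032,st))
```

```text
[0.57057517 0.07777765 0.18637378] [[-0.0, -1.1], [-0.1, -0.8], [0.3, -0.4], [-1.4, 1.0], [1.0, 1.1], [1.0, 0.5], [-0.3, 0.6], [-0.6, -0.6]]
(-35, 83) [0.5208 0.1529]
(-35, 117) [0.5145 0.1863]
(-35, -28) [0.5414 0.0438]
knob visible centre at z=.034 (top edge middle) [[0.52036557 0.15330929 0.032     ]]
```

Emit:
arm_command([
  [[0,0.065,-0.1,0,0,0.03],[0,0.13,-0.2,0,0,0.0593],[0,0.13,-0.3,0,0,0.0593],[0,0.13,-0.3,0,0,0.0593],[0,0.13,-0.3,0,0,0.0593]],
], grip=0.6)

```text
time: 3.45
eef_pos: [0.5218, 0.1533, 0.0831]
ee_rot: [0.638, 0.77, -0.0, -0.0]
ft_force: [0.3, 0.7, 0.7]
opening: 0.0581
gripper_force: 0.0
```

Run:
```python
from h import *
s=manip.state();print(s['eef_pos'],R.from_quat(s['ee_rot']).as_matrix()[:2,1],s['opening'])
```

```text
[0.5218366  0.15328667 0.0830695 ] [0.98271127 0.18514454] 0.058149320520455704
```

Emit:
arm_command([
  [[-0.0025,0,-0.09,0,0,0],[-0.0025,0,-0.15,0,0,0],[-0.0025,0,-0.19,0,0,0],[-0.0025,0,-0.19,0,0,0]],
])

```text
time: 3.85
eef_pos: [0.5213, 0.1529, 0.0073]
ee_rot: [0.639, 0.77, 0.0, 0.0]
ft_force: [0.4, -0.5, -0.2]
opening: 0.0564
gripper_force: 0.0
```

Emit:
arm_command([
  [[0,0,0,0,0,0],[0,0,0,0,0,0],[0,0,0,0,0,0],[0,0,0,0,0,0],[0,0,0,0,0,0]],
], grip=0.15, force=40)

```text
time: 4.35
eef_pos: [0.5206, 0.1532, 0.0074]
ee_rot: [0.638, 0.77, -0.0, -0.0]
ft_force: [-4.4, -0.9, 6.6]
opening: 0.0272
gripper_force: 40.0
```

Emit:
arm_command([
  [[-0.005,0.025,0,0,0,0],[-0.01,0.05,0,0,0,0],[-0.014,0.075,0,0,0,0],[-0.017,0.091,0,0,0,0],[-0.017,0.091,0,0,0,0]],
])

```text
time: 4.85
eef_pos: [0.5143, 0.1866, 0.0074]
ee_rot: [0.637, 0.771, -0.003, 0.002]
ft_force: [-2.1, -14.8, 6.8]
opening: 0.027
gripper_force: 40.0
```

Emit:
arm_command([
  [[0,0,0,0,0,0],[0,0,0,0,0,0],[0,0,0,0,0,0]],
])

```text
time: 5.15
eef_pos: [0.5144, 0.1866, 0.0074]
ee_rot: [0.638, 0.77, -0.003, 0.002]
ft_force: [-2.3, -13.6, 7.4]
opening: 0.027
gripper_force: 40.0
```

Emit:
arm_command([
  [[0,0,0,0,0,0],[0,0,0,0,0,0],[0,0,0,0,0,0]],
], grip=0.6)

```text
time: 5.45
eef_pos: [0.5138, 0.1899, 0.0065]
ee_rot: [0.638, 0.77, 0.0, -0.0]
ft_force: [-0.4, 1.0, 0.1]
opening: 0.0474
gripper_force: 0.0
```

Emit:
arm_command([
  [[0,0,0.1,0,0,0],[0,0,0.22,0,0,0],[0,0.1,0.34,0,0,-0.03],[0,0.2,0.45,0,0,-0.0593],[0,0.2,0.5,0,0,-0.0593]],
], grip=0.9)

```text
time: 5.95
eef_pos: [0.5133, 0.272, 0.2084]
ee_rot: [0.707, 0.707, 0.001, -0.0]
ft_force: [0.3, 0.1, 0.1]
opening: 0.0838
gripper_force: 0.0
```

Emit:
arm_command([
  [[0,0,0,0,0,0],[0,0,0,0,0,0]],
])

```text
time: 6.15
eef_pos: [0.5139, 0.2702, 0.2069]
ee_rot: [0.707, 0.708, 0.001, 0.0]
ft_force: [-1.3, -0.4, -1.7]
opening: 0.0848
gripper_force: 0.0
```

```bash
python3 look.py w3
python3 - <<'E'
from h import *
import pickle
f,st=pickle.load(open('w3.pkl','rb'))
x,y,a=0.57057517,0.07777765,0.18637378
print('exp knob px',w2px(f,[[x-.035*np.cos(a)-.117*np.sin(a),y-.035*np.sin(a)+.117*np.cos(a),.02]],st))
E
```

```text
6.15 [0.51387476 0.27022525 0.20689499] [7.06670161e-01 7.07542808e-01 5.85483414e-04 3.39484672e-04] cam [0.51321171 0.35148947 0.38604943]
jig [316. 314.] 0.59 [[0.5704 0.0808 0.    ]]
jig [455. 222.] 0.48 [[0.7543 0.225  0.    ]]
stop_knob [276. 258.] 0.94 [[0.5114 0.1802 0.02  ]]
bracket [264. 116.] 0.95 [[0.4957 0.362  0.    ]]
bracket [202. 201.] 0.82 [[0.4124 0.2536 0.    ]]
bracket [162.  84.] 0.76 [[0.3753 0.398  0.    ]]
bracket [347. 187.] 0.66 [[0.6042 0.2731 0.    ]]
cup [455. 225.] 0.9 [[0.7545 0.2206 0.    ]]
exp knob px [[278.54732765 253.94054375]]
```

View pics/w3.png

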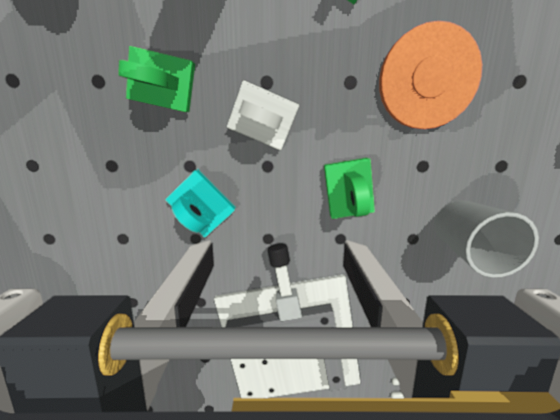

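The knob is out at (278,255). The bracket is grey steel with a lug, at (262,116). I'll take a close crop to fix its pose.

Run:
```python
from h import *
import pickle
f,st=pickle.load(open('w3.pkl','rb'))
cv2.imwrite('pics/w3c.png',cv2.resize(f['color'][65:165,210:320],None,fx=5,fy=5,interpolation=cv2.INTER_CUBIC)[...,::-1])
```

```text
(no output)
```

View pics/w3c.png

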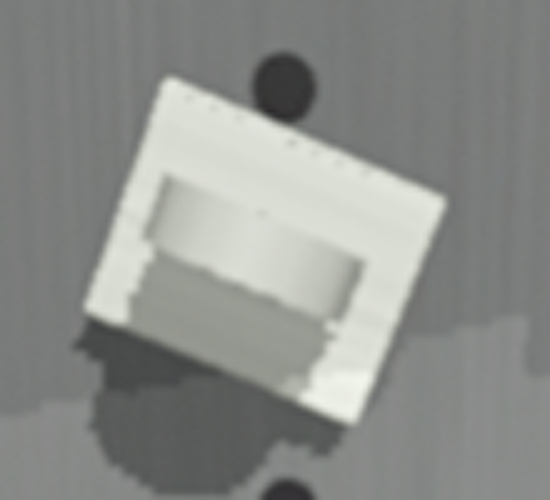

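Run:
```python
from h import *
import pickle
from scipy.optimize import least_squares
f,st=pickle.load(open('w3.pkl','rb'))
B=np.array([[-35,28,16],[35,28,16],[35,-28,16],[-35,-28,16]])/1000
c=np.array([[168,78],[445,202],[357,425],[88,312]])/5+[210,65]-.4
W=lambda p:B@R.from_euler('z',p[2]).as_matrix().T+[p[0],p[1],0]
s=least_squares(lambda p:(w2px(f,W(p),st)-c).ravel(),[.49,.36,-.4])
print(s.x,(w2px(f,W(s.x),st)-c).round(1).tolist(),st['joints'])
```

```text
[ 0.49531365  0.36142793 -0.38724208] [[-0.1, -0.2], [0.6, -0.3], [-0.1, 0.3], [-0.5, 0.2]] [ 2.88962174e-01  8.22439420e-02  1.73871306e+00 -3.96967056e-05
  1.31928263e+00  2.87737919e-01]
```

Emit:
arm_command([
  [[-0.01,0.05,0,0,0,0.047],[-0.02,0.1,0,0,0,0.094],[-0.03,0.15,0,0,0,0.141],[-0.04,0.2,0,0,0,0.188],[-0.0465,0.228,-0.05,0,0,0.235]],
], grip=0.5)

```text
time: 7.0
eef_pos: [0.4966, 0.3627, 0.1888]
ee_rot: [0.401, 0.916, 0.002, 0.002]
ft_force: [-0.1, -0.4, 1.1]
opening: 0.0485
gripper_force: 0.0
```

Emit:
arm_command([
  [[0,0,-0.05,0,0,0.047],[0,0,-0.1,0,0,0.094],[0,0,-0.14,0,0,0.142],[0,0,-0.14,0,0,0.142],[0,0,-0.14,0,0,0.142]],
])

```text
time: 7.5
eef_pos: [0.4952, 0.3607, 0.1304]
ee_rot: [0.194, 0.981, -0.0, -0.0]
ft_force: [0.8, 0.3, 0.4]
opening: 0.0468
gripper_force: 0.0
```

Run:
```python
from h import *
s=manip.state();y=R.from_quat(s['ee_rot']).as_matrix()[:2,1];print(s['eef_pos'],np.arctan2(y[1],y[0]),-.387+np.pi/2,s['opening'],s['joints'])
```

```text
[0.49523871 0.36070408 0.1303748 ] 1.1809745698427079 1.1837963267948965 0.046789455581696233 [ 4.44639212e-01  2.35809018e-01  1.71263684e+00  5.08150326e-05
  1.19368674e+00 -7.36354009e-01]
```

Emit:
arm_command([
  [[0,0.002,-0.09,0,0,0],[0,0.002,-0.18,0,0,0],[0,0.002,-0.256,0,0,0],[0,0.002,-0.256,0,0,0]],
])

```text
time: 7.9
eef_pos: [0.4927, 0.3603, 0.0247]
ee_rot: [0.193, 0.981, -0.002, -0.003]
ft_force: [-0.9, -0.7, 0.4]
opening: 0.0471
gripper_force: 0.0
```

Emit:
arm_command([
  [[0,0,0,0,0,0],[0,0,0,0,0,0],[0,0,0,0,0,0],[0,0,0,0,0,0],[0,0,0,0,0,0]],
], grip=0, force=45)

```text
time: 8.4
eef_pos: [0.4959, 0.3619, 0.0293]
ee_rot: [0.192, 0.981, 0.0, 0.001]
ft_force: [-0.7, -1.2, 3.9]
opening: 0.014
gripper_force: 45.0
```

Emit:
arm_command([
  [[0,0,0.05,0,0,0],[0,0,0.12,0,0,0],[0,0,0.2,0,0,0],[0,0,0.27,0,0,0],[0,0,0.3,0,0,0]],
])

```text
time: 8.9
eef_pos: [0.4957, 0.362, 0.1499]
ee_rot: [0.192, 0.981, 0.001, 0.001]
ft_force: [1.2, 0.2, -5.7]
opening: 0.0137
gripper_force: 45.0
```

Emit:
arm_command([
  [[0,-0.05,0,0,0,0],[0.01,-0.13,0,0,0,0.02],[0.02,-0.22,0,0,0,0.05],[0.03,-0.31,0,0,0,0.08],[0.04,-0.4,0,0,0,0.1]],
])

```text
time: 9.4
eef_pos: [0.5097, 0.2001, 0.1459]
ee_rot: [0.034, 0.999, -0.0, -0.002]
ft_force: [-0.2, -0.1, -5.2]
opening: 0.014
gripper_force: 45.0
```

Emit:
arm_command([
  [[0.01,-0.09,0,0,0,0.02],[0.02,-0.18,0,0,0,0.05],[0.03,-0.28,0,0,0,0.082],[0.04,-0.37,0,0,0,0.082],[0.044,-0.41,0,0,0,0.082]],
])

```text
time: 9.9
eef_pos: [0.5277, 0.0351, 0.1461]
ee_rot: [-0.091, 0.996, -0.0, -0.002]
ft_force: [-0.0, 0.5, -6.4]
opening: 0.0138
gripper_force: 45.0
```

Emit:
arm_command([
  [[0,-0.027,0,0,0,0],[0,-0.027,0,0,0,0],[0,-0.027,0,0,0,0]],
])

```text
time: 10.2
eef_pos: [0.5281, 0.0276, 0.1472]
ee_rot: [-0.093, 0.996, 0.0, -0.001]
ft_force: [0.4, 0.3, -6.6]
opening: 0.0137
gripper_force: 45.0
```

```bash
cat > pj.py <<'E'
from h import *
s=manip.state();r=R.from_quat(s['ee_rot']).as_matrix();y=r[:2,1]
x0,y0,a=0.57057517,0.07777765,0.18637378
d=s['eef_pos'][:2]-[x0,y0];c,n=np.cos(a),np.sin(a);F=s['ft_force']
print(s['time'],'jig xy',(c*d[0]+n*d[1]).round(4),(-n*d[0]+c*d[1]).round(4),'z',s['eef_pos'].round(4),'yawerr',(np.arctan2(y[1],y[0])-np.pi/2-a).round(4),'tilt',r[:2,2].round(4),'Fjig',(c*F[0]+n*F[1]).round(1),(-n*F[0]+c*F[1]).round(1),F[2].round(1),'T',s['wrist_torque'].round(2),s['opening'].round(4),s['gripper_force'])
E
python3 pj.py; python3 look.py w4
```

```text
10.2 [0.52813017 0.02764226 0.14719306] [-9.26689442e-02  9.95696587e-01  4.78320165e-04 -7.37942044e-04] cam [0.44852359 0.0129372  0.32643109]
jig [310. 240.] 0.56 [[0.568  0.0738 0.    ]]
stop_knob [428. 215.] 0.8 [[0.5093 0.1875 0.02  ]]
bracket [509. 133.] 0.82 [[0.4118 0.2534 0.    ]]
bracket [276. 238.] 0.74 [[0.5737 0.0342 0.    ]]
cup [391. 390.] 0.83 [[0.762 0.229 0.   ]]Traceback (most recent call last):
  File "pj.py", line 5, in <module>
    print(s['time'],'jig xy',(c*d[0]+n*d[1]).round(4),(-n*d[0]+c*d[1]).round(4),'z',s['eef_pos'].round(4),'yawerr',(np.arctan2(y[1],y[0])-np.pi/2-a).round(4),'tilt',r[:2,2].round(4),'Fjig',(c*F[0]+n*F[1]).round(1),(-n*F[0]+c*F[1]).round(1),F[2].round(1),'T',s['wrist_torque'].round(2),s['opening'].round(4),s['gripper_force'])
                                                                                                                                                                                                                                                                                             ^^^^^^^^^^^^^^^^^^
AttributeError: 'float' object has no attribute 'round'
```

View pics/w4.png

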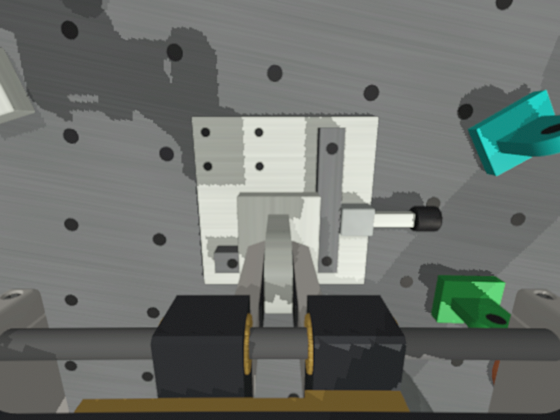

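The bracket is held square above the jig with the knob out at (428,218). Now lower it.

Emit:
arm_command([
  [[0,0,-0.08,0,0,0],[0,0,-0.16,0,0,0],[0,0,-0.22,0,0,0],[0,0,-0.26,0,0,0],[0,0,-0.26,0,0,0]],
])

```text
time: 11.05
eef_pos: [0.5265, 0.0274, 0.0414]
ee_rot: [-0.093, 0.996, 0.001, -0.003]
ft_force: [-0.9, 0.4, -6.7]
opening: 0.0138
gripper_force: 45.0
```

```bash
sed -i "s/,s\['opening'\].*/,s['opening'],s['gripper_force'])/" pj.py; python3 pj.py
```

```text
11.05 jig xy -0.0526 -0.0413 z [0.5265 0.0274 0.0414] yawerr -0.0008 tilt [-0.0057  0.001 ] Fjig -0.8 0.5 -6.7 T [ 0.08  0.02 -0.03] 0.013806255611128863 44.99983996152878
```

Lower to contact.

Emit:
arm_command([
  [[0,0,-0.006,0,0,0],[0,0,-0.012,0,0,0],[0,0,-0.012,0,0,0]],
])

```text
time: 11.35
eef_pos: [0.5295, 0.0268, 0.0401]
ee_rot: [-0.093, 0.996, -0.0, 0.001]
ft_force: [-0.1, -0.4, -6.3]
opening: 0.0138
gripper_force: 45.0
```

```bash
python3 pj.py
```

```text
11.35 jig xy -0.0498 -0.0425 z [0.5295 0.0268 0.0401] yawerr -0.0009 tilt [ 0.0016 -0.0002] Fjig -0.2 -0.4 -6.3 T [ 0.12 -0.    0.04] 0.01382369006160883 44.99979346990585
```

Emit:
arm_command([
  [[0,0,-0.004,0,0,0],[0,0,-0.008,0,0,0],[0,0,-0.008,0,0,0]],
])

```text
time: 11.65
eef_pos: [0.5299, 0.0267, 0.0373]
ee_rot: [-0.093, 0.996, -0.0, 0.001]
ft_force: [-1.8, -0.5, 1.2]
opening: 0.0139
gripper_force: 45.0
```

```bash
python3 pj.py
```

```text
11.65 jig xy -0.0495 -0.0426 z [0.5299 0.0267 0.0373] yawerr -0.001 tilt [ 0.002  -0.0003] Fjig -1.8 -0.2 1.2 T [0.27 0.28 0.04] 0.013870213869905152 45.00107377767563
```

Emit:
arm_command([
  [[0.006,0.009,0,0,0,0],[0.012,0.018,0,0,0,0],[0.018,0.026,0,0,0,0],[0.024,0.035,0,0,0,0],[0.024,0.035,0,0,0,0]],
])

```text
time: 12.15
eef_pos: [0.5401, 0.0413, 0.0373]
ee_rot: [-0.093, 0.996, -0.0, 0.002]
ft_force: [0.1, 0.4, 5.5]
opening: 0.0138
gripper_force: 45.0
```

```bash
python3 pj.py
```

```text
12.15 jig xy -0.0367 -0.0302 z [0.5401 0.0413 0.0373] yawerr -0.0006 tilt [0.0031 0.    ] Fjig 0.2 0.3 5.5 T [0.22 0.14 0.02] 0.013829674701642663 45.00094413757324
```

Free so far. Push +y by 4 mm first, (-0.0018, 0.0098).

Emit:
arm_command([
  [[-0.001,0.005,0,0,0,0],[-0.002,0.01,0,0,0,0],[-0.002,0.01,0,0,0,0]],
])

```text
time: 12.45
eef_pos: [0.5399, 0.0423, 0.0374]
ee_rot: [-0.093, 0.996, -0.003, 0.002]
ft_force: [1.6, -11.3, 3.7]
opening: 0.0135
gripper_force: 45.0
```

```bash
python3 pj.py
```

```text
12.45 jig xy -0.0367 -0.0291 z [0.5399 0.0423 0.0374] yawerr 0.0007 tilt [ 0.0048 -0.006 ] Fjig -0.5 -11.4 3.7 T [-2.08 -0.08 -0.07] 0.013473934409654985 44.999822080135345
```

Emit:
arm_command([
  [[0.005,0.001,0,0,0,0],[0.01,0.002,0,0,0,0],[0.01,0.002,0,0,0,0]],
])

```text
time: 12.75
eef_pos: [0.542, 0.0427, 0.0375]
ee_rot: [-0.093, 0.996, -0.003, -0.001]
ft_force: [-7.5, -14.3, 12.1]
opening: 0.014
gripper_force: 45.0
```

```bash
python3 pj.py
```

```text
12.75 jig xy -0.0346 -0.0292 z [0.542  0.0427 0.0375] yawerr 0.0007 tilt [-0.001  -0.0063] Fjig -10.0 -12.7 12.1 T [-2.34  1.19 -0.07] 0.014024647984137911 44.99966472387314
```

Emit:
arm_command([
  [[0.003,0.001,0,0,0,0],[0.004,0.001,0,0,0,0],[0.004,0.001,0,0,0,0],[0.004,0.001,0,0,0,0]],
])

```text
time: 13.15
eef_pos: [0.5421, 0.0427, 0.0375]
ee_rot: [-0.094, 0.996, -0.003, -0.003]
ft_force: [-14.2, -15.3, 17.5]
opening: 0.0138
gripper_force: 45.0
```

```bash
python3 pj.py; python3 look.py w5
python3 - <<'E'
from h import *
f=manip.grab_frame('wrist')
cv2.imwrite('pics/w5c.png',cv2.resize(f['color'][80:320,150:470],None,fx=2.4,fy=2.4)[...,::-1])
E
```

```text
13.15 jig xy -0.0344 -0.0292 z [0.5421 0.0427 0.0375] yawerr 0.001 tilt [-0.0048 -0.0071] Fjig -16.8 -12.4 17.5 T [-2.61  2.18 -0.08] 0.013779398506894944 44.99987035989761
13.15 [0.54212885 0.04274809 0.03754764] [-0.09355589  0.99560493 -0.00328886 -0.00270202] cam [0.46312485 0.02931354 0.21715299]
jig [313. 274.] 0.87 [[0.5695 0.0766 0.    ]]
stop_knob [487. 244.] 0.84 [[0.5141 0.187  0.02  ]]
bracket [282. 239.] 0.61 [[0.5453 0.0464 0.    ]]
bracket [312. 273.] 0.49 [[0.5692 0.0757 0.    ]]
```

View pics/w5c.png

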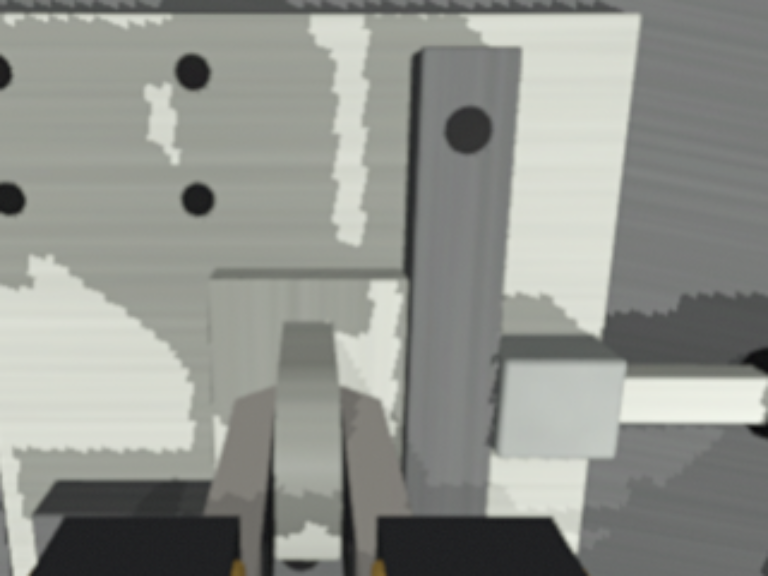

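Emit:
arm_command([
  [[0.001,0.003,0,0,0,0],[0.001,0.003,0,0,0,0],[0.001,0.003,0,0,0,0],[0.001,0.003,0,0,0,0],[0.001,0.003,0,0,0,0]],
])

```text
time: 14.05
eef_pos: [0.5422, 0.0428, 0.0376]
ee_rot: [-0.094, 0.996, -0.004, -0.003]
ft_force: [-15.3, -19.2, 19.1]
opening: 0.0137
gripper_force: 45.0
```

```bash
python3 pj.py
```

```text
14.05 jig xy -0.0344 -0.0291 z [0.5422 0.0428 0.0376] yawerr 0.0015 tilt [-0.0059 -0.0092] Fjig -18.6 -16.1 19.1 T [-3.4   2.53 -0.15] 0.013734381513784607 45.000161826610565
```

The bracket doesn't move under about 18 N and 16 N against the two fences, it's square to the jig, and the stop is out. Handing in.

```bash
python3 -c "
from station import manip
print(manip.job_done())"
```

```text
the job is handed in; nothing more can be done
None
```

I pulled the stop fully out and pressed the bracket into the jig corner. I handed the job in at about 14 s, still gripping it with 45 N and pushing about 19 N and 16 N towards the short and long fences; no verdict came back.

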